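# Find the full salt cellar by its weight and set it out open

## Robot

A 6-joint arm with a two-finger parallel gripper is mounted at the origin on the work surface. World frame = base frame: x ahead of the robot, y to its left, z up, the work surface at z = 0. Lengths are in m, angles in rad, forces in N, time in s.
With the tool pointing down it reaches from about 0.425 to 0.95 m from the base axis. Payload 3.5 kg.
Tool frame: the origin (TCP) lies at the very end of the fingers, on their centre line; the grasp point (between the pads) lies 19 mm behind it (ctrl.pinch_z is the distance from the TCP to the grasp point, in m); z points along the fingers, y is the line along which they close (so a half turn about z gives the same grasp; the last joint's range is limited). The gripper opens to 85 mm and grips with 20 to 120 N. Pads are 22 mm wide; open, the fingers measure 114 mm over their backs; the gripper's body (76 mm by 85 mm) begins 54 mm behind the grasp point. The pads swing forward as they close: fully open they stand 13 mm farther back than shut.
Start: joints at [0.983, 0.286, 1.577, -0, 1.279, -0.15], TCP at [0.286, 0.611, 0.231] pointing down, gripper open.
Joint ranges: [-2.77, 2.77], [-0.9, 2.22], [0.21, 2.48], [-1.53, 4.67], [0.24, 2.81], [-2.84, 2.84]. Speed limits (rad/s): [2.79, 2.79, 3.14, 3.14, 3.14, 3.14].

## Interface

Orientations are given as a unit quaternion [x, y, z, w].
In Python, from plant import ctrl gives the robot as it stands. The module is installed in compiled form; this text tells all that it offers.
- The arm moves only by the shell command python3 -m crank 'ROWS' [OPENING] [FORCE]. ROWS is JSON, a list of rows, each a list of 6 numbers: the shift along the tool's x, y, z in cm, then the turn, a rotation vector about the tool's x, y, z in rad. In form: [[tx, ty, tz, rx, ry, rz], ...]. A call has 1 to 10 rows; each row is the pose to reach, as a shift and turn from the pose commanded when the call began, along the tool's axes at that moment; what a row does not reach only later rows make up. A row lasts 1/10 s, in which the tool goes at most 50 mm and 8.59 degrees, less where a joint would pass 70% of its speed; a pose out of reach is approached as far as the arm can. A call with a gripper value outside its range is refused whole. OPENING is the opening, from 0 (shut) to 1 (fully open), set as the call begins (- or left out, the last holds). The fingers move at their own pace and stop on an object; FORCE is the grip in N (left out, the last holds). Time passes only in rows, so rows that repeat a pose let the fingers close. It gives the time, the measured TCP pose, the force, the opening and the grip force at its end, in the units of the state.
- ctrl.get_state(): the state, without advancing time (a new reading comes with each control period).
- ctrl.read_camera(name): name is "scene" or "top" or "wrist"; returns (picture, depth): 384x512x3 uint8, blue, green, red; 384x512 float32, m along the optical axis (not along the pixel's ray), 0 where there is no reading.
- ctrl.camera_info(name): a dict with "K" (3x3 intrinsics, pixels), "origin" and "orientation" of the camera in the world. Camera axes: x right, y down, z forward; pixel columns grow to the right and rows downward; lengths in m; the calibration is good to about 2 mm. A picture is of the moment at which its call begins: read the wrist's pose just before it. camera_info takes no time and is no camera call; for the wrist camera it gives the pose at the moment of the call.
- ctrl.sign_off(): hands the job in; it is judged then, once.
The state is a dict: "time": time; "qpos": joint angles; "dq": joint speeds; "joint_efforts": joint torques, N m; "eef_pos": TCP position; "tcp_rot": TCP orientation; "contact_force": force on the tool from outside, world axes, zero at the start; "wrist_torque": the same for the moment, N m; "opening": opening from 0.0 (shut) to 1.0 (fully open); "finger_force": force on a finger pad.
Only numpy, scipy, OpenCV 4.12 (cv2) and the standard library are available. Lean on these libraries where they do the work, as an engineer would, in place of code of your own. Each camera call takes 0.05 s, during which the arm holds its last target. There are 200 camera calls.

## Task

One of the three closed salt cellars holds a solid block of rock salt and the other two are empty: feel by lifting which one is heavy, and stand that one upright in the middle of the wooden coaster without a bang. Once it is standing there, let go and press its thumb lever down to flip its lid fully open. Open no cellar that is off the coaster, leave the two empty ones shut and upright on the counter, and do not disturb the cup, griddle and turner.

Things in the scene. Friction and masses are not known exactly. Their poses are not given: they have to be found in the camera images.
- cellar_a: salt cellar a: white plastic box 74 (x) x 54 (y) mm; all three look alike, any may be the full one. Origin: centre of underside, z up. Chamber 76 mm high from x -37 to +12 mm, then a step 58 mm high to x +37. Lid over the chamber 50 mm wide, top at 83 mm; thumb lever up to 98 mm. Grasp across the 54 mm side walls. Weighs 110 to 140 g empty, 270 to 380 g full.
- cellar_b: salt cellar b: white plastic box 74 (x) x 54 (y) mm; all three look alike, any may be the full one. Origin: centre of underside, z up. Chamber 76 mm high from x -37 to +12 mm, then a step 58 mm high to x +37. Lid over the chamber 50 mm wide, top at 83 mm; thumb lever up to 98 mm. Grasp across the 54 mm side walls. Weighs 110 to 140 g empty, 270 to 380 g full.
- cellar_c: salt cellar c: white plastic box 74 (x) x 54 (y) mm; all three look alike, any may be the full one. Origin: centre of underside, z up. Chamber 76 mm high from x -37 to +12 mm, then a step 58 mm high to x +37. Lid over the chamber 50 mm wide, top at 83 mm; thumb lever up to 98 mm. Grasp across the 54 mm side walls. Weighs 110 to 140 g empty, 270 to 380 g full.
- lid_a (a joint): flip lid of salt cellar a, rad: 0 shut, 1.05 fully open at its stop. Hinge pin along y at x +14, z 84 mm of the cellar. The thumb lever behind the pin (+x side) is one piece with the lid: pressing it down opens the lid; a stiff hinge (1 to 2 N at the lever) keeps it where left.
- lid_b (a joint): flip lid of salt cellar b, rad: 0 shut, 1.05 fully open at its stop. Hinge pin along y at x +14, z 84 mm of the cellar. The thumb lever behind the pin (+x side) is one piece with the lid: pressing it down opens the lid; a stiff hinge (1 to 2 N at the lever) keeps it where left.
- lid_c (a joint): flip lid of salt cellar c, rad: 0 shut, 1.05 fully open at its stop. Hinge pin along y at x +14, z 84 mm of the cellar. The thumb lever behind the pin (+x side) is one piece with the lid: pressing it down opens the lid; a stiff hinge (1 to 2 N at the lever) keeps it where left.
- lever_a (a point): axis of the bar (10 mm thick, 18 mm wide along y) at the end of the thumb lever of cellar a, 26 mm from the hinge pin. In the cellar's frame: x +38, z 93 mm with the lid shut; x +34, z 67 mm fully open. Press straight down at x about +40 mm until the stop is felt (5 to 6 N).
- lever_b (a point): axis of the bar (10 mm thick, 18 mm wide along y) at the end of the thumb lever of cellar b, 26 mm from the hinge pin. In the cellar's frame: x +38, z 93 mm with the lid shut; x +34, z 67 mm fully open. Press straight down at x about +40 mm until the stop is felt (5 to 6 N).
- lever_c (a point): axis of the bar (10 mm thick, 18 mm wide along y) at the end of the thumb lever of cellar c, 26 mm from the hinge pin. In the cellar's frame: x +38, z 93 mm with the lid shut; x +34, z 67 mm fully open. Press straight down at x about +40 mm until the stop is felt (5 to 6 N).
- coaster: round wooden coaster, loose, 110 mm across, 12 mm thick. Origin: centre of the underside.
- cup: glass cup, 72 mm across, 95 mm high, bystander. Origin: centre of the underside.
- griddle: square aluminium griddle, 220 x 220 mm, 24 mm high, with a wire handle at each y side reaching 145 mm from the centre, bystander. Origin: centre of the underside.
- turner: green turner, 260 mm long along its x, 13 mm high, bystander. Origin: on its underside, near the middle.
Things that resemble listed ones, but are neither listed nor needed, are in the scene too. What is shaped like the cellar_c but purple is not meant. Leave any red look-alike of the cellar_a alone.

How it is judged:
On the way, in this order (a step that is already met when the one before it is completed fails the run):
1. the heavy cellar stands upright in the middle of the coaster, lid shut, let go (((contact force between cellar_a and coaster above 2 N and horizontal distance between cellar_a and coaster below 0.02 m and angle between cellar_a's own z axis and vertical below 0.1 rad and value of joint lid_a below 0.3 rad and contact force between the fingers and cellar_a below 0.05 N) or (contact force between cellar_b and coaster above 2 N and horizontal distance between cellar_b and coaster below 0.02 m and angle between cellar_b's own z axis and vertical below 0.1 rad and value of joint lid_b below 0.3 rad and contact force between the fingers and cellar_b below 0.05 N) or (contact force between cellar_c and coaster above 2 N and horizontal distance between cellar_c and coaster below 0.02 m and angle between cellar_c's own z axis and vertical below 0.1 rad and value of joint lid_c below 0.3 rad and contact force between the fingers and cellar_c below 0.05 N))), for 0.2 s.
2. its lid is flipped open while it stands on the coaster (((contact force between cellar_a and coaster above 2 N and horizontal distance between cellar_a and coaster below 0.02 m and angle between cellar_a's own z axis and vertical below 0.1 rad and value of joint lid_a above 0.8 rad) or (contact force between cellar_b and coaster above 2 N and horizontal distance between cellar_b and coaster below 0.02 m and angle between cellar_b's own z axis and vertical below 0.1 rad and value of joint lid_b above 0.8 rad) or (contact force between cellar_c and coaster above 2 N and horizontal distance between cellar_c and coaster below 0.02 m and angle between cellar_c's own z axis and vertical below 0.1 rad and value of joint lid_c above 0.8 rad))), for 0.1 s.
At the end, for the whole second after the job is handed in: heavy cellar (over 2 N on the coaster) upright within 0.1 rad, its centre within 20 mm of the coaster's, lid open over 0.8 rad; coaster flat on the counter; the other two upright on the counter off the coaster, lids under 0.15 rad; all at rest (((contact force between cellar_a and coaster above 2 N and horizontal distance between cellar_a and coaster below 0.02 m and angle between each of cellar_a, cellar_b, cellar_c's own z axis and vertical below 0.1 rad and value of joint lid_a above 0.8 rad and linear speed of each of cellar_a, cellar_b, cellar_c below 0.02 m/s and value of joint each of lid_b, lid_c below 0.15 rad and height (world z) of each of cellar_b, cellar_c below 0.006 m) or (contact force between cellar_b and coaster above 2 N and horizontal distance between cellar_b and coaster below 0.02 m and angle between each of cellar_b, cellar_a, cellar_c's own z axis and vertical below 0.1 rad and value of joint lid_b above 0.8 rad and linear speed of each of cellar_b, cellar_a, cellar_c below 0.02 m/s and value of joint each of lid_a, lid_c below 0.15 rad and height (world z) of each of cellar_a, cellar_c below 0.006 m) or (contact force between cellar_c and coaster above 2 N and horizontal distance between cellar_c and coaster below 0.02 m and angle between each of cellar_c, cellar_a, cellar_b's own z axis and vertical below 0.1 rad and value of joint lid_c above 0.8 rad and linear speed of each of cellar_c, cellar_a, cellar_b below 0.02 m/s and value of joint each of lid_a, lid_b below 0.15 rad and height (world z) of each of cellar_a, cellar_b below 0.006 m)) and angle between coaster's own z axis and vertical below 0.1 rad and height (world z) of coaster below 0.005 m); the robot touches nothing.
It fails at once if a lid is opened (over 0.4 rad) on a cellar that is off the coaster (centres over 60 mm apart) ((value of joint lid_a above 0.4 rad and horizontal distance between cellar_a and coaster above 0.06 m) or (value of joint lid_b above 0.4 rad and horizontal distance between cellar_b and coaster above 0.06 m) or (value of joint lid_c above 0.4 rad and horizontal distance between cellar_c and coaster above 0.06 m)).
It fails at once if a cellar is knocked over (tilted over 0.6 rad) (angle between any of cellar_a, cellar_b, cellar_c's own z axis and vertical above 0.6 rad).
It fails at once if a cellar is banged down on the coaster (over 40 N) (contact force between any of cellar_a, cellar_b, cellar_c and coaster above 40 N).
It fails at once if the cup, griddle or turner is moved over 30 mm, or the cup tilted over 0.3 rad (distance of any of cup, griddle, turner from where it was at the start of the episode above 0.03 m or angle between cup's own z axis and vertical above 0.3 rad).
It also fails if it takes over 72 s, if anything falls off the work surface, if the arm or the gripper's body presses on something with over 40 N, if the wrist force passes 120 N, or if a joint passes its speed limit or range.

## Working session

There is one attempt and no reset: what is moved stays moved. The work goes in short steps, Python scripts to look and compute and a shell command to move; the robot and the scene stay as the last step left them, time stands still between calls to the robot, and variables do not carry over. Pictures are saved under pics/ and viewed, at most 10 in all, crops included, and the job is handed in when it is done.

```bash
mkdir -p pics; python3 - <<'E'
from plant import ctrl
import cv2,numpy as np
s=ctrl.get_state();print(s)
for n in("scene","top"):
    im,d=ctrl.read_camera(n);cv2.imwrite(f"pics/{n}0.png",im);np.savez(f"{n}0.npz",im=im,d=d)
    i=ctrl.camera_info(n);print(n,i)
E
```

```text
{'time': 0.0, 'qpos': array([ 9.82978868e-01,  2.87199615e-01,  1.57817554e+00,  2.36864346e-05,
        1.27859989e+00, -1.49990394e-01]), 'dq': array([ 7.49608887e-04, -1.31726057e-03, -1.83304302e-03,  7.47310320e-04,
       -9.48730694e-04,  8.26317807e-05]), 'joint_efforts': array([ 2.69381817e-04, -4.05976653e+01, -2.92633384e+01, -1.60385916e-04,
        5.80324559e-03, -3.81636909e-06]), 'eef_pos': array([0.2857758 , 0.61079649, 0.22992534]), 'tcp_rot': array([ 2.17172403e-01,  9.76132536e-01, -1.10696659e-03, -4.40111206e-04]), 'contact_force': array([ 0.23300978,  0.2284713 , -0.14764827]), 'wrist_torque': array([-0.01332039,  0.00861411, -0.00259937]), 'finger_force': 0.0, 'opening': 1.0015306186854294}
scene {'K': array([[418.4286555 ,   0.        , 260.86179705],
       [  0.        , 418.4286555 , 193.71065138],
       [  0.        ,   0.        ,   1.        ]]), 'origin': array([1.00655919, 0.48097215, 0.96362774]), 'orientation': array([ 0.30715987,  0.89750695, -0.30100826, -0.0976121 ])}
top {'K': array([[455.95759575,   0.        , 254.2288431 ],
       [  0.        , 455.95759575, 187.41242238],
       [  0.        ,   0.        ,   1.        ]]), 'origin': array([ 0.46580838, -0.05204319,  1.51215505]), 'orientation': array([ 0.71478325, -0.69755296,  0.02900085, -0.04078883])}
```

View pics/top0.png

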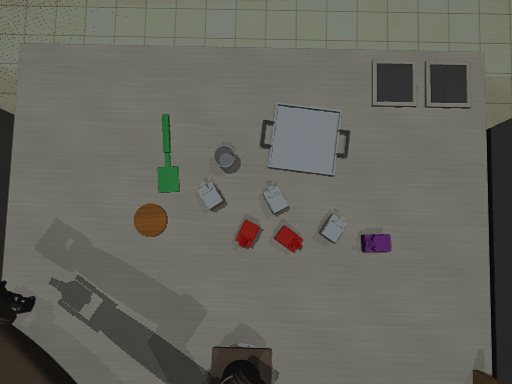

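View pics/scene0.png

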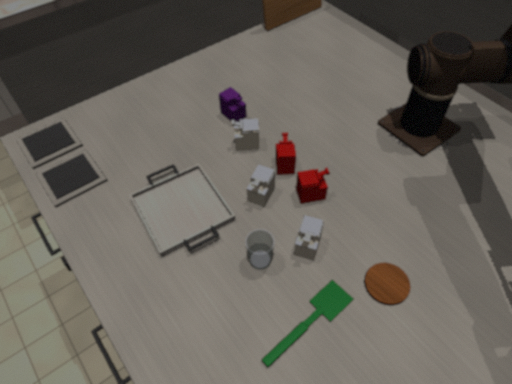

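The top view shows three white cellars near pixels (210,195), (276,200) and (333,228), and the coaster at (151,220). The cup is at (226,158), with the turner and griddle behind. The red look-alikes are at (249,234) and (289,238), the purple one at (376,243). The scene view agrees, and each white cellar's lever points toward the far side.

```bash
cat > h.py <<'E'
import numpy as np,cv2
from scipy.spatial.transform import Rotation as R
from plant import ctrl
def cloud(d,i):
    v,u=np.mgrid[:d.shape[0],:d.shape[1]];K=i["K"]
    p=np.dstack([(u-K[0,2])/K[0,0]*d,(v-K[1,2])/K[1,1]*d,d])
    return p@R.from_quat(i["orientation"]).as_matrix().T+i["origin"]
E
python3 - <<'E'
from h import *
P={}
for n in("top","scene"):
    z=np.load(n+"0.npz");P[n]=(cloud(z["d"],ctrl.camera_info(n)),z["im"])
p,im=P["top"];hsv=cv2.cvtColor(im,cv2.COLOR_BGR2HSV)
print("table z",[round(float(np.median(p[a:a+20,b:b+20,2])),4) for a,b in((250,300),(190,120),(280,400),(120,190))])
m=((hsv[...,0]>5)&(hsv[...,0]<20)&(hsv[...,1]>120)).astype(np.uint8)
n,l,st,c=cv2.connectedComponentsWithStats(m)
for k in range(1,n):
    if st[k,4]>300 and 180<c[k][1]<260:
        q=p[l==k];print("coaster",c[k],q.mean(0).round(4),(q.max(0)-q.min(0)).round(3))
cp=p[140:175,212:242].reshape(-1,3);cp=cp[cp[:,2]>.05];print("cup",cp.mean(0),cp.min(0),cp.max(0))
allp=np.vstack([np.hstack([P[n][0].reshape(-1,3),cv2.cvtColor(P[n][1],cv2.COLOR_BGR2HSV).reshape(-1,3),np.full((384*512,1),k)]) for k,n in enumerate(P)])
for name,(u,v) in dict(L=(210,196),M=(276,200),R=(333,228)).items():
    c0=p[v-4:v+5,u-4:u+5].reshape(-1,3).mean(0)
    for k in(0,1):
        s=allp[(np.hypot(*(allp[:,:2]-c0[:2]).T)<.065)&(allp[:,6]==k)&(allp[:,4]<90)]
        hi=s[s[:,2]>.045];b=s[(s[:,2]>.02)]
        r=cv2.minAreaRect((b[:,:2]*1000).astype(np.float32))
        ch=s[(s[:,2]>.072)&(s[:,2]<.086)];stp=s[(s[:,2]>.052)&(s[:,2]<.063)];lv=s[s[:,2]>.0885]
        print(name,k,"rect",np.round(r[0],1),np.round(r[1],1),round(r[2],1))
        for t,a in(("ch",ch),("step",stp),("lev",lv)):
            if len(a)>2:print("  ",t,len(a),a[:,:3].mean(0).round(4),np.round(cv2.minAreaRect((a[:,:2]*1000).astype(np.float32)),1) if 0 else [np.round(x,1) for x in cv2.minAreaRect((a[:,:2]*1000).astype(np.float32))])
E
```

```text
table z [-0.0005, 0.0002, -0.0007, 0.0002]
coaster [150.00117509 219.76615746] [0.4988 0.3137 0.0191] [0.106 0.421 1.509]
cup [0.70079311 0.06891567 0.14054976] [ 0.46580838 -0.05204319  0.05098216] [0.73952486 0.105909   1.51215505]
L 0 rect [583.  115.6] [80.4 54.1] 33.6
   ch 248 [0.5713 0.107  0.0814] [array([573.8, 109.5]), array([58.3, 54.1]), np.float64(33.6)]
   step 66 [0.6006 0.1257 0.0576] [array([581.5, 114. ]), array([74.1, 53. ]), np.float64(34.9)]
   lev 52 [0.5984 0.127  0.0932] [array([582.4, 115.9]), array([81.8, 33.5]), np.float64(29.7)]
L 1 rect [584.3 113.8] [82.9 54.1] 33.6
   ch 356 [0.5715 0.1058 0.0819] [array([574.1, 107.1]), array([58.6, 53.6]), np.float64(34.2)]
   step 190 [0.603  0.127  0.0581] [array([588.4, 116.5]), array([59.6, 54.2]), np.float64(34.5)]
   lev 65 [0.6073 0.1295 0.0934] [array([605.8, 127.2]), array([32.5, 36. ]), np.float64(31.3)]
M 0 rect [575.8 -93.1] [79.2 53.9] 28.1
   ch 231 [ 0.5632 -0.0994  0.0813] [array([568.9, -97.1]), array([62.9, 52.7]), np.float64(27.9)]
   step 70 [ 0.5937 -0.0794  0.0574] [array([577.2, -92.5]), array([
[... 462 characters left out ...]
(32.3)]
R 0 rect [ 488.9 -282.5] [55.2 81.1] 57.3
   ch 271 [ 0.4779 -0.2743  0.0816] [array([ 479.6, -276.5]), array([54.2, 58.6]), np.float64(57.9)]
   step 78 [ 0.5068 -0.2884  0.0577] [array([ 486.8, -280.2]), array([53.8, 74.6]), np.float64(56.1)]
   lev 44 [ 0.5077 -0.2955  0.0934] [array([ 489.1, -289.1]), array([30.5, 75.9]), np.float64(80.7)]
R 1 rect [ 490.6 -283.8] [58.  80.7] 59.0
   ch 236 [ 0.4808 -0.2723  0.0815] [array([ 483.3, -278.6]), array([56.1, 62.8]), np.float64(59.0)]
   step 131 [ 0.5068 -0.2804  0.0579] [array([ 488.7, -280.9]), array([55. , 72.8]), np.float64(54.8)]
   lev 45 [ 0.5133 -0.299   0.0927] [array([ 509.9, -299.7]), array([34.8, 29.9]), np.float64(53.9)]
```

```bash
cat >> h.py <<'E'
def go(x,y,z,yaw):  # world target TCP (m), tool x heading (deg), tool down -> row in tool axes
    s=ctrl.get_state();r=R.from_quat(s["tcp_rot"])
    a=np.radians(yaw);t=R.from_matrix(np.array([[np.cos(a),np.sin(a),0],[np.sin(a),-np.cos(a),0],[0,0,-1]]))
    sh=r.inv().apply(np.array([x,y,z])-s["eef_pos"])*100;rv=(r.inv()*t).as_rotvec()
    print("t",round(s["time"],2),"row",sh.round(2),rv.round(3),"F",s["contact_force"].round(2),"op",round(s["opening"],3))
E
python3 - <<'E'
from h import *
z=np.load("top0.npz");i=ctrl.camera_info("top");p=cloud(z["d"],i);hsv=cv2.cvtColor(z["im"],cv2.COLOR_BGR2HSV)
ok=z["d"]>0
m=((hsv[...,0]>5)&(hsv[...,0]<20)&(hsv[...,1]>120));m[:185]=0;m[255:]=0;m[:,:125]=0;m[:,180:]=0
c=max(cv2.findContours(m.astype(np.uint8),0,1)[0],key=cv2.contourArea)
(u,v),r=cv2.minEnclosingCircle(c);K=i["K"]
ray=R.from_quat(i["orientation"]).apply([(u-K[0,2])/K[0,0],(v-K[1,2])/K[1,1],1]);s=(0.012-i["origin"][2])/ray[2];print("coaster ray",i["origin"]+s*ray,"diam",2*r*s/K[0,0])
q=p[m&ok];print("depth",q.mean(0),(q.max(0)-q.min(0)))
z2=np.load("scene0.npz");p2=cloud(z2["d"],ctrl.camera_info("scene"));h2=cv2.cvtColor(z2["im"],cv2.COLOR_BGR2HSV)
m2=((h2[...,0]>5)&(h2[...,0]<20)&(h2[...,1]>120)&(z2["d"]>0)&(np.hypot(p2[...,0]-.5,p2[...,1]-.31)<.08));q=p2[m2];print("scene",q.mean(0),(q.max(0)+q.min(0))/2,q.max(0)-q.min(0))
go(.5728,.1074,.2,34)
E
```

```text
coaster ray [0.49887678 0.3157163  0.012     ] diam 0.10911954381805247
depth [0.49895959 0.31540781 0.0120208 ] [0.10588492 0.10720234 0.01790474]
scene [0.50219627 0.31548766 0.01191924] [0.5001938  0.31414317 0.01279343] [0.10856628 0.10592953 0.01284226]
t 0.1 row [-47.34 -33.42   3.06] [-2.00e-03  2.00e-03  2.11e+00] F [0.69 0.56 0.76] op 0.999
```

```bash
python3 -m crank '[[-47.3,-33.4,3,0,0,2.11],[-47.3,-33.4,3,0,0,2.11],[-47.3,-33.4,3,0,0,2.11],[-47.3,-33.4,3,0,0,2.11],[-47.3,-33.4,3,0,0,2.11],[-47.3,-33.4,3,0,0,2.11],[-47.3,-33.4,3,0,0,2.11],[-47.3,-33.4,3,0,0,2.11],[-47.3,-33.4,3,0,0,2.11],[-47.3,-33.4,3,0,0,2.11]]' 1 30; python3 -c "
from h import *
go(.5728,.1074,.2,34)"
```

```text
time: 1.1
eef_pos: [0.5338, 0.1756, 0.205]
tcp_rot: [0.826, 0.564, -0.0, -0.0]
contact_force: [0.9, -0.5, 0.1]
opening: 1.0
finger_force: 0.0
t 1.1 row [-4.93  6.12  0.5 ] [-0.     0.     0.604] F [ 0.86 -0.48  0.07] op 1.0
```

```bash
python3 -m crank '[[-4.9,6.1,0.5,0,0,0.6],[-4.9,6.1,0.5,0,0,0.6],[-4.9,6.1,0.5,0,0,0.6],[-4.9,6.1,0.5,0,0,0.6],[-4.9,6.1,0.5,0,0,0.6],[-4.9,6.1,0.5,0,0,0.6],[-4.9,6.1,0.5,0,0,0.6]]'; python3 - <<'E'
from h import *
go(.5728,.1074,.2,34)
i=ctrl.camera_info("wrist");im,d=ctrl.read_camera("wrist");cv2.imwrite("pics/w1.png",im)
p=cloud(d,i);s=p[(d>0)&(np.hypot(p[...,0]-.583,p[...,1]-.115)<.065)]
for lo,hi in((.02,.12),(.05,.063),(.0885,.12)):
    b=s[(s[:,2]>lo)&(s[:,2]<hi)]
    if len(b)>5:print(lo,len(b),cv2.minAreaRect((b[:,:2]*1000).astype(np.float32)))
E
```

```text
time: 1.8
eef_pos: [0.5726, 0.1102, 0.2003]
tcp_rot: [0.954, 0.299, -0.0, -0.0]
contact_force: [0.0, -0.3, -0.3]
opening: 0.999
finger_force: 0.0
t 1.8 row [-0.14  0.24  0.03] [-0.     0.     0.013] F [ 0.02 -0.35 -0.27] op 0.999
0.02 3929 ((581.4615478515625, 114.40709686279297), (81.58245849609375, 54.10605239868164), 34.21870803833008)
0.05 753 ((599.4190063476562, 126.59120178222656), (25.359573364257812, 53.971458435058594), 34.106727600097656)
0.0885 415 ((601.8223266601562, 129.2501220703125), (31.30921745300293, 34.010658264160156), 34.6502685546875)
```

View pics/w1.png

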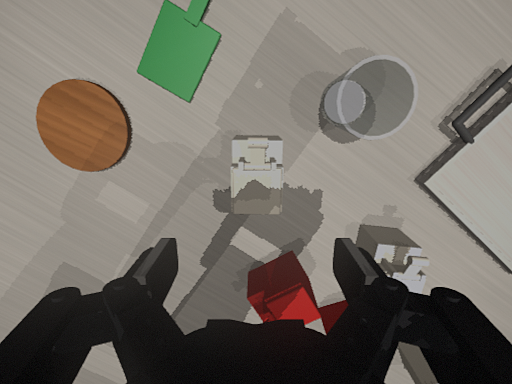

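The wrist view shows the left cellar at (257,175), square to the fingers with its lever pointing away. The coaster is at (84,124), and the cup at (375,97) is well clear of the fingers. I'll descend.

```bash
python3 -m crank '[[-0.2,0.2,3,0,0,0.01],[-0.2,0.2,6,0,0,0.01],[-0.2,0.2,9,0,0,0.01],[-0.2,0.2,12,0,0,0.01],[-0.2,0.2,14,0,0,0.01],[-0.2,0.2,15.5,0,0,0.01],[-0.2,0.2,16.7,0,0,0.01],[-0.2,0.2,16.7,0,0,0.01]]'; python3 -c "
from h import *
go(.5717,.1072,.033,34)"
```

```text
time: 2.65
eef_pos: [0.5713, 0.1073, 0.0319]
tcp_rot: [0.956, 0.293, -0.001, -0.0]
contact_force: [0.6, -0.3, -0.3]
opening: 0.999
finger_force: 0.0
t 2.65 row [ 0.03  0.03 -0.11] [-0.002  0.002  0.001] F [ 0.58 -0.26 -0.33] op 0.999
```

Now I'll close, lift 2 cm and weigh.

```bash
python3 -m crank '[[0,0,0,0,0,0],[0,0,0,0,0,0],[0,0,0,0,0,0],[0,0,0,0,0,0],[0,0,0,0,0,0],[0,0,0,0,0,0],[0,0,0,0,0,0],[0,0,0,0,0,0]]' 0 30; python3 -m crank '[[0,0,-0.5,0,0,0],[0,0,-1,0,0,0],[0,0,-1.5,0,0,0],[0,0,-2,0,0,0],[0,0,-2,0,0,0],[0,0,-2,0,0,0],[0,0,-2,0,0,0],[0,0,-2,0,0,0]]';for i in 1 2 3 4; do python3 -m crank '[[0,0,0,0,0,0]]' | grep -E "cont|eef|open"; done
```

```text
time: 3.45
eef_pos: [0.5735, 0.1072, 0.035]
tcp_rot: [0.956, 0.293, 0.001, 0.0]
contact_force: [-1.2, -0.3, 5.6]
opening: 0.627
finger_force: 33.4
time: 4.25
eef_pos: [0.572, 0.1071, 0.0531]
tcp_rot: [0.956, 0.293, -0.0, -0.0]
contact_force: [-0.6, 0.8, -1.8]
opening: 0.629
finger_force: 32.9
eef_pos: [0.5721, 0.1071, 0.0532]
contact_force: [0.8, -0.2, -0.9]
opening: 0.625
eef_pos: [0.5722, 0.1071, 0.0533]
contact_force: [0.5, 0.8, -1.8]
opening: 0.631
eef_pos: [0.5723, 0.1072, 0.0534]
contact_force: [-0.2, -0.7, -1.4]
opening: 0.633
eef_pos: [0.5723, 0.1072, 0.0534]
contact_force: [-0.8, -0.1, -0.3]
opening: 0.623
```

The mean is about -1.2 N, so this one is empty. I'll set it down and release.

```bash
python3 -m crank '[[0,0,0.5,0,0,0],[0,0,1,0,0,0],[0,0,1.4,0,0,0],[0,0,1.7,0,0,0],[0,0,1.9,0,0,0],[0,0,1.9,0,0,0],[0,0,1.9,0,0,0]]'; python3 -m crank '[[0,0,0,0,0,0],[0,0,0,0,0,0],[0,0,0,0,0,0],[0,0,0,0,0,0],[0,0,0,0,0,0],[0,0,-2,0,0,0],[0,0,-6,0,0,0],[0,0,-11,0,0,0],[0,0,-15.5,0,0,0],[0,0,-15.5,0,0,0]]' 1;python3 -c "
from h import *
a=np.radians(27.5);go(.5736-.01*np.cos(a),-.0952-.01*np.sin(a),.19,27.5)"
```

```text
time: 5.35
eef_pos: [0.5726, 0.1072, 0.035]
tcp_rot: [0.956, 0.293, 0.0, 0.0]
contact_force: [-2.4, 0.2, 3.9]
opening: 0.63
finger_force: 33.2
time: 6.35
eef_pos: [0.577, 0.1073, 0.1985]
tcp_rot: [0.956, 0.293, 0.008, 0.002]
contact_force: [0.9, -0.8, 0.6]
opening: 1.001
finger_force: 0.0
t 6.35 row [-12.62  16.47   0.83] [ 0.008 -0.014  0.114] F [ 0.94 -0.83  0.62] op 1.001
```

```bash
python3 -m crank '[[-12.5,16.5,0,0,0,0.11],[-12.5,16.5,0,0,0,0.11],[-12.5,16.5,0,0,0,0.11],[-12.5,16.5,0,0,0,0.11],[-12.5,16.5,0,0,0,0.11],[-12.5,16.5,0,0,0,0.11],[-12.5,16.5,0,0,0,0.11],[-12.5,16.5,0,0,0,0.11]]'; python3 - <<'E'
from h import *
i=ctrl.camera_info("wrist");im,d=ctrl.read_camera("wrist")
p=cloud(d,i);s=p[(d>0)&(np.hypot(p[...,0]-.576,p[...,1]+.094)<.06)]
for lo,hi in((.02,.12),(.05,.063)):
    b=s[(s[:,2]>lo)&(s[:,2]<hi)];print(lo,len(b),cv2.minAreaRect((b[:,:2]*1000).astype(np.float32)))
a=np.radians(27.5);go(.5736-.01*np.cos(a),-.0952-.01*np.sin(a),.033,27.5)
E
```

```text
time: 7.15
eef_pos: [0.5609, -0.0979, 0.1891]
tcp_rot: [0.971, 0.241, -0.0, -0.0]
contact_force: [0.6, 0.3, 0.1]
opening: 1.004
finger_force: 0.0
0.02 4270 ((574.4546508789062, -95.05712127685547), (81.57546997070312, 54.1039924621582), 28.543760299682617)
0.05 820 ((593.5985107421875, -84.66746520996094), (25.326784133911133, 54.112518310546875), 28.414031982421875)
t 7.2 row [ 0.24  0.35 15.62] [-0.001  0.     0.006] F [ 0.41 -0.62 -0.55] op 0.998
```

```bash
python3 -m crank '[[0.2,0.4,3,0,0,0],[0.2,0.4,6,0,0,0],[0.2,0.4,9,0,0,0],[0.2,0.4,12,0,0,0],[0.2,0.4,14,0,0,0],[0.2,0.4,15.5,0,0,0],[0.2,0.4,15.5,0,0,0]]'; python3 -m crank '[[0,0,0,0,0,0],[0,0,0,0,0,0],[0,0,0,0,0,0],[0,0,0,0,0,0],[0,0,0,0,0,0],[0,0,0,0,0,0],[0,0,0,0,0,0],[0,0,0,0,0,0]]' 0 30; python3 -m crank '[[0,0,-0.5,0,0,0],[0,0,-1,0,0,0],[0,0,-1.5,0,0,0],[0,0,-2,0,0,0],[0,0,-2,0,0,0],[0,0,-2,0,0,0],[0,0,-2,0,0,0],[0,0,-2,0,0,0]]';for i in 1 2 3 4; do python3 -m crank '[[0,0,0,0,0,0]]' | grep -E "cont|eef|open"; done
```

```text
time: 7.9
eef_pos: [0.5631, -0.1006, 0.0321]
tcp_rot: [0.971, 0.24, -0.002, -0.001]
contact_force: [-0.1, 0.6, 0.4]
opening: 1.001
finger_force: 0.0
time: 8.7
eef_pos: [0.5659, -0.1024, 0.0362]
tcp_rot: [0.971, 0.239, 0.001, 0.001]
contact_force: [-0.5, 0.5, 5.4]
opening: 0.631
finger_force: 34.2
time: 9.5
eef_pos: [0.5644, -0.1021, 0.0541]
tcp_rot: [0.971, 0.24, -0.0, -0.0]
contact_force: [0.8, -0.2, -3.1]
opening: 0.624
finger_force: 33.3
eef_pos: [0.5645, -0.1021, 0.0542]
contact_force: [-0.3, -0.3, -2.7]
opening: 0.626
eef_pos: [0.5645, -0.1021, 0.0543]
contact_force: [-0.2, 0.2, -3.7]
opening: 0.628
eef_pos: [0.5646, -0.1021, 0.0544]
contact_force: [1.0, 0.4, -3.6]
opening: 0.628
eef_pos: [0.5646, -0.1021, 0.0544]
contact_force: [0.4, -0.1, -2.8]
opening: 0.628
```

The mean is about -3.2 N, so this is the heavy one. I'll raise it and measure it in hand.

```bash
python3 -m crank '[[0,0,-2,0,0,0],[0,0,-5,0,0,0],[0,0,-8,0,0,0],[0,0,-11,0,0,0],[0,0,-14,0,0,0],[0,0,-16,0,0,0],[0,0,-16,0,0,0],[0,0,-16,0,0,0]]' 0 45; python3 - <<'E'
from h import *
for n in("wrist","top"):
    i=ctrl.camera_info(n);s0=ctrl.get_state();im,d=ctrl.read_camera(n);r=R.from_quat(s0["tcp_rot"])
    p=cloud(d,i)[d>0];q=r.inv().apply(p-s0["eef_pos"])*1000   # tool frame mm
    hsv=cv2.cvtColor(im,cv2.COLOR_BGR2HSV)[d>0]
    b=q[(np.abs(q[:,0]-10)<60)&(np.abs(q[:,1])<30)&(q[:,2]<40)&(q[:,2]>-80)&(hsv[:,2]>70)&(hsv[:,1]<90)]
    print(n,len(b),np.percentile(b,[1,50,99],axis=0).round(1))
    st=b[(b[:,2]<-18)&(b[:,2]>-32)];print(" step",len(st),np.percentile(st,[1,50,99],axis=0).round(1) if len(st) else 0)
go(.4907,.3103,.2145,28)
E
```

```text
time: 10.7
eef_pos: [0.5644, -0.1021, 0.214]
tcp_rot: [0.971, 0.24, -0.0, -0.0]
contact_force: [0.1, -0.1, -3.5]
opening: 0.622
finger_force: 50.6
wrist 18867 [[-14.1 -26.8 -61.4]
 [ 22.8  -0.4 -46.2]
 [ 51.6  26.   27.9]]
 step 3780 [[ 20.  -27.1 -31.5]
 [ 33.2   0.5 -21.5]
 [ 45.6  26.3 -18.8]]
top 5 [[-25.9 -27.6 -46.5]
 [-23.5 -24.8 -44.2]
 [-15.  -20.   22.6]]
 step 0 0
t 10.8 row [ 12.72 -39.86  -0.16] [-0.003  0.003 -0.005] F [ 0.21  0.25 -2.56] op 0.626
```

```bash
python3 -m crank '[[0.6,-2,0,0,0,0],[1.9,-6,0,0,0,0],[3.2,-10,0,0,0,0],[4.5,-14,0,0,0,0],[5.7,-18,0,0,0,0],[7,-22,0,0,0,0],[8.3,-26,0,0,0,0],[9.6,-30,0,0,0,0],[10.8,-34,0,0,0,0],[12,-37.5,0,0,0,0]]'; python3 -m crank '[[0.4,-1.2,0,0,0,0],[0.7,-2.2,0,0,0,0],[0.7,-2.4,0,0,0,0],[0.7,-2.4,3,0,0,0],[0.7,-2.4,6,0,0,0],[0.7,-2.4,9,0,0,0],[0.7,-2.4,12,0,0,0],[0.7,-2.4,14,0,0,0],[0.7,-2.4,14,0,0,0],[0.7,-2.4,14,0,0,0]]';python3 - <<'E'
from h import *
go(.4907,.3103,.0485,28)
im,d=ctrl.read_camera("wrist");cv2.imwrite("pics/w3.png",im)
n="scene";im,d=ctrl.read_camera(n);p=cloud(d,ctrl.camera_info(n));h=cv2.cvtColor(im,cv2.COLOR_BGR2HSV)
m=(h[...,0]>5)&(h[...,0]<20)&(h[...,1]>120)&(d>0)&(np.hypot(p[...,0]-.5,p[...,1]-.31)<.08);q=p[m];print(len(q),q.min(0),q.max(0))
E
```

```text
time: 11.8
eef_pos: [0.4947, 0.2872, 0.2121]
tcp_rot: [0.971, 0.24, -0.002, 0.0]
contact_force: [0.7, -0.4, -2.1]
opening: 0.626
finger_force: 50.5
time: 12.8
eef_pos: [0.4919, 0.3092, 0.0745]
tcp_rot: [0.971, 0.239, -0.0, 0.0]
contact_force: [0.3, 0.9, -3.0]
opening: 0.629
finger_force: 50.3
t 12.8 row [-0.05 -0.16  2.6 ] [ 0.     0.001 -0.006] F [ 0.32  0.87 -2.96] op 0.629
882 [0.42040742 0.25460455 0.00507077] [0.55397471 0.37019851 0.41793505]
```

View pics/w3.png

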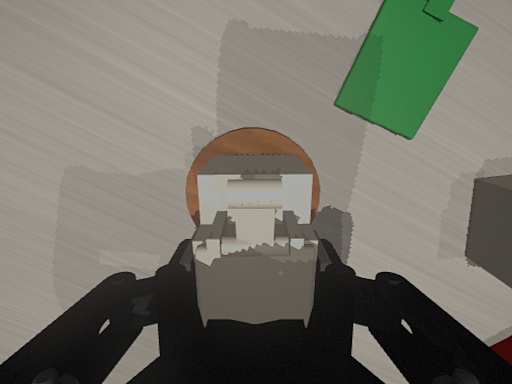

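The wrist view shows the cellar held straight and centred over the coaster at (253,190), with its lid shut. I'll lower it gently.

```bash
python3 -m crank '[[0,-0.15,0.6,0,0,0],[0,-0.15,1.2,0,0,0],[0,-0.15,1.6,0,0,0],[0,-0.15,1.9,0,0,0],[0,-0.15,2.1,0,0,0],[0,-0.15,2.2,0,0,0],[0,-0.15,2.2,0,0,0],[0,-0.15,2.2,0,0,0]]';for i in 1 2 3; do python3 -m crank '[[0,0,0.1,0,0,0],[0,0,0.1,0,0,0],[0,0,0.1,0,0,0]]' | grep -E "eef|cont"; done
```

```text
time: 13.7
eef_pos: [0.4909, 0.3115, 0.0526]
tcp_rot: [0.971, 0.24, 0.0, -0.0]
contact_force: [-0.7, 0.2, -4.1]
opening: 0.622
finger_force: 50.4
eef_pos: [0.4908, 0.3115, 0.0515]
contact_force: [0.6, 0.3, -3.9]
eef_pos: [0.4907, 0.3114, 0.0504]
contact_force: [0.0, 0.5, -3.7]
eef_pos: [0.4907, 0.3114, 0.0494]
contact_force: [-0.2, -1.5, -3.8]
```

```bash
for i in 1 2 3; do python3 -m crank '[[0,0,0.07,0,0,0],[0,0,0.07,0,0,0],[0,0,0.07,0,0,0]]' | grep -E "eef|cont"; done
```

```text
eef_pos: [0.4907, 0.3114, 0.0487]
contact_force: [0.2, 0.1, -3.0]
eef_pos: [0.4909, 0.3115, 0.0484]
contact_force: [-1.2, -0.4, -1.3]
eef_pos: [0.4911, 0.3116, 0.0483]
contact_force: [-3.4, -0.7, 6.4]
```

```bash
python3 -m crank '[[0,0,-0.05,0,0,0],[0,0,-0.05,0,0,0],[0,0,-0.05,0,0,0],[0,0,-0.05,0,0,0],[0,0,-0.05,0,0,0],[0,0,-0.05,0,0,0]]' 1; python3 -m crank '[[0,0,-2,0,0,0],[0,0,-5,0,0,0],[0,0,-9,0,0,0],[0,0,-13,0,0,0],[0,0,-15,0,0,0],[0,0,-15,0,0,0],[0,0,-15,0,0,0],[0,0,-15,0,0,0]]'; python3 - <<'E'
from h import *
n="wrist";i=ctrl.camera_info(n);im,d=ctrl.read_camera(n);cv2.imwrite("pics/w4.png",im)
p=cloud(d,i);s=p[(d>0)&(np.hypot(p[...,0]-.5,p[...,1]-.315)<.06)]
for lo,hi in((.035,.13),(.06,.075),(.1005,.13)):
    b=s[(s[:,2]>lo)&(s[:,2]<hi)];print(lo,len(b),b.mean(0).round(4),cv2.minAreaRect((b[:,:2]*1000).astype(np.float32)))
h=cv2.cvtColor(im,cv2.COLOR_BGR2HSV);m=(h[...,0]>5)&(h[...,0]<20)&(h[...,1]>120)&(d>0)&(abs(p[...,2]-.012)<.004)
q=(p[m][:,:2]*1000).astype(np.float32);print("coaster",len(q),cv2.minEnclosingCircle(q))
st=ctrl.get_state();print(st["time"])
E
```

```text
time: 16.1
eef_pos: [0.4908, 0.3114, 0.0478]
tcp_rot: [0.971, 0.24, 0.0, -0.0]
contact_force: [0.7, 0.0, -0.4]
opening: 0.994
finger_force: 0.0
time: 16.9
eef_pos: [0.4896, 0.3109, 0.1953]
tcp_rot: [0.971, 0.24, -0.002, 0.0]
contact_force: [0.2, -0.1, -0.5]
opening: 1.001
finger_force: 0.0
0.035 4469 [0.5012 0.317  0.0903] ((500.90673828125, 316.8426818847656), (81.37308502197266, 54.08378601074219), 27.89674186706543)
0.06 849 [0.5208 0.3276 0.0698] ((519.982421875, 327.02783203125), (25.298227310180664, 54.00828552246094), 28.111303329467773)
0.1005 480 [0.5271 0.331  0.1057] ((523.1743774414062, 328.6251525878906), (31.01791000366211, 35.38815689086914), 27.76116943359375)
coaster 1821 ((497.1827392578125, 315.11578369140625), 54.004364013671875)
16.95
```

View pics/w4.png

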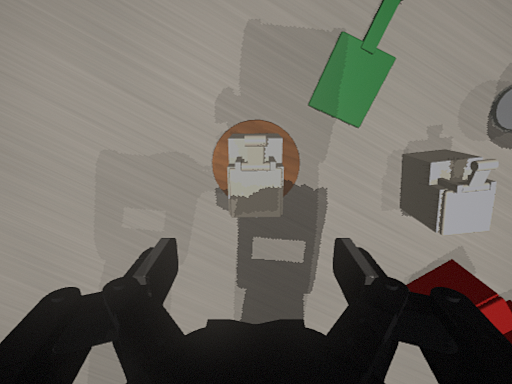

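The wrist view shows the cellar standing upright at (255,175), centred on the coaster with its lid shut and the fingers clear. By measurement it is within about 1 mm of the coaster's centre. I'll shut the gripper and move above the lever.

```bash
python3 -m crank '[[0,0,0,0,0,0],[0,0,0,0,0,0],[0,0,0,0,0,0],[0,0,0,0,0,0],[0,0,0,0,0,0],[0,0,0,0,0,0],[0,0,0,0,0,0]]' 0 20;python3 -c "
from h import *
go(.5358,.3353,.135,28)"
```

```text
time: 17.65
eef_pos: [0.4908, 0.3115, 0.198]
tcp_rot: [0.971, 0.24, 0.0, -0.0]
contact_force: [0.9, 0.7, -1.1]
opening: 0.001
finger_force: 0.0
t 17.65 row [ 5.09 -0.02  6.3 ] [ 0.    -0.    -0.005] F [ 0.85  0.7  -1.07] op 0.001
```

```bash
python3 -m crank '[[2.5,0,0,0,0,0],[5.1,0,0,0,0,0],[5.1,0,2,0,0,0],[5.1,0,4.5,0,0,0],[5.1,0,6.3,0,0,0],[5.1,0,6.3,0,0,0],[5.1,0,6.3,0,0,0]]'; python3 -m crank '[[0,0,0.5,0,0,0],[0,0,1,0,0,0],[0,0,1.5,0,0,0],[0,0,1.9,0,0,0],[0,0,2.2,0,0,0],[0,0,2.5,0,0,0],[0,0,2.5,0,0,0]]'
```

```text
time: 18.35
eef_pos: [0.5359, 0.3352, 0.135]
tcp_rot: [0.971, 0.24, -0.0, 0.0]
contact_force: [0.5, -0.6, -0.4]
opening: -0.0
finger_force: 0.0
time: 19.05
eef_pos: [0.5359, 0.3352, 0.1095]
tcp_rot: [0.971, 0.24, -0.0, 0.0]
contact_force: [0.6, 1.0, 0.7]
opening: -0.002
finger_force: 0.0
```

```bash
for i in 1 2 3 4; do python3 -m crank '[[0,0,0.2,0,0,0],[0,0,0.4,0,0,0],[0,0,0.4,0,0,0],[0,0,0.4,0,0,0]]'| grep -E "eef|cont"; done
```

```text
eef_pos: [0.5361, 0.3352, 0.106]
contact_force: [0.9, 0.3, 0.9]
eef_pos: [0.5355, 0.335, 0.1013]
contact_force: [0.9, 0.1, 0.1]
eef_pos: [0.5355, 0.335, 0.0974]
contact_force: [0.1, 0.1, -0.7]
eef_pos: [0.5359, 0.3351, 0.0936]
contact_force: [-0.1, 1.0, 0.4]
```

```bash
for i in 1 2 3 4; do python3 -m crank '[[0,0,0.1,0,0,0],[0,0,0.25,0,0,0],[0,0,0.25,0,0,0],[0,0,0.25,0,0,0]]'| grep -E "eef|cont"; done
```

```text
eef_pos: [0.5359, 0.3352, 0.0912]
contact_force: [0.4, -0.7, 0.3]
eef_pos: [0.5359, 0.3352, 0.0887]
contact_force: [-0.4, 0.3, 0.8]
eef_pos: [0.536, 0.3352, 0.0862]
contact_force: [0.2, -0.5, -0.5]
eef_pos: [0.5361, 0.3352, 0.0842]
contact_force: [-0.7, -0.9, 3.1]
```

```bash
for i in 1 2; do python3 -m crank '[[0,0,0.07,0,0,0],[0,0,0.07,0,0,0],[0,0,0.07,0,0,0]]'| grep -E "eef|cont"; done
```

```text
eef_pos: [0.5363, 0.3354, 0.084]
contact_force: [-1.7, -2.0, 5.0]
eef_pos: [0.5367, 0.3356, 0.0839]
contact_force: [-1.5, -0.5, 7.0]
```

The stop is felt at 0.084 m, as predicted. I'll retreat and check.

```bash
python3 -m crank '[[0,0,-0.5,0,0,0],[0.2,0,-2,0,0,0],[0.2,0,-5,0,0,0],[0,0,-9,0,0,0],[-2,0,-12,0,0,0],[-5,0,-13,0,0,0],[-8,0,-13,0,0,0],[-8,0,-13,0,0,0],[-8,0,-13,0,0,0],[-8,0,-13,0,0,0]]'; python3 - <<'E'
from h import *
ims=[]
for n in("wrist","scene"):
    i=ctrl.camera_info(n);im,d=ctrl.read_camera(n);ims.append(im)
    p=cloud(d,i);s=p[(d>0)&(np.hypot(p[...,0]-.5,p[...,1]-.315)<.06)&(p[...,2]<.15)]
    print(n,"top z",np.percentile(s[:,2],[95,99.5]).round(4))
    b=s[(s[:,2]>.035)];print(cv2.minAreaRect((b[:,:2]*1000).astype(np.float32)))
    h=cv2.cvtColor(im,cv2.COLOR_BGR2HSV);m=(h[...,0]>5)&(h[...,0]<20)&(h[...,1]>120)&(d>0)&(abs(p[...,2]-.012)<.004)
    q=(p[m][:,:2]*1000).astype(np.float32);print("coaster",len(q),cv2.minEnclosingCircle(q))
cv2.imwrite("pics/end.png",np.hstack([cv2.resize(x,(400,300)) for x in ims]))
E
```

```text
time: 23.85
eef_pos: [0.4659, 0.2983, 0.2129]
tcp_rot: [0.971, 0.24, 0.001, -0.0]
contact_force: [0.3, -0.1, -0.1]
opening: -0.001
finger_force: 0.0
wrist top z [0.1379 0.14  ]
((499.2298889160156, 316.09783935546875), (75.22516632080078, 53.99197006225586), 27.827762603759766)
coaster 1647 ((496.89215087890625, 314.8069763183594), 53.9306526184082)
scene top z [0.1322 0.1401]
((501.8751220703125, 314.6957702636719), (77.17923736572266, 53.90080642700195), 28.215242385864258)
coaster 681 ((152.32763671875, -194.7657928466797), 670.5474243164062)
```

View pics/end.png

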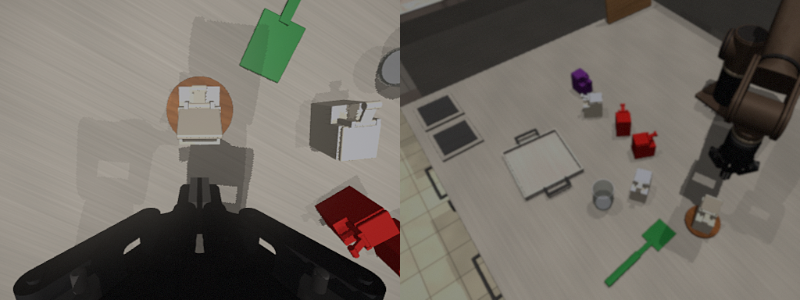

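The cellar stands on the coaster, at (200,110) in the wrist view on the left, with its lid open. The lid's top is at 0.139 m, which matches fully open. In the scene view on the right, the two empty ones at (640,185) and (592,104) stand shut.

```bash
python3 -c "
from plant import ctrl
print(ctrl.sign_off())"
```

```text
the job is handed in; nothing more can be done
None
```

I handed the job in at about 24 s: the heavy cellar (about 3.2 N when lifted) stands centred on the coaster with its lid fully open, and in the last pictures the other two stand shut; one weighed empty at about 1.2 N, the third I never lifted, and the hand-in gave no verdict.

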